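# Sweep a batch of vials into the loading frame with a straightedge

## Robot

A 7-joint arm with a two-finger parallel gripper is mounted at the origin on a cart in front of the work surface, level with it; the furniture and walls round the work are solid. World frame = base frame: x ahead of the robot, y to its left, z up, the work surface at z = 0. Lengths are in mm, angles in rad, forces in N, time in s.
With the tool pointing down it reaches from about 400 to 850 mm from the base axis. Payload 10.4 kg.
Tool frame: the origin (TCP) lies between the finger pads, 19 mm behind the fingertips; this is the grasp point; z points along the fingers, y is the line along which they close (so a half turn about z gives the same grasp; the last joint's range is limited). The gripper opens to 85 mm and grips with 20 to 120 N. Pads are 22 mm wide; open, the fingers measure 114 mm over their backs; the gripper's body (76 mm by 85 mm) begins 54 mm behind the grasp point. The pads swing forward as they close: fully open they stand 13 mm farther back than shut.
Start: joints at [1.226, 0.332, -0.065, 1.46, 0.022, 1.35, -0.088], TCP at [197.693, -592.931, 250.038] pointing down, gripper open.
Joint ranges: [-2.6, 2.6], [-0.5, 2.12], [-1.47, 1.34], [0.16, 2.42], [-1.27, 4.41], [0.06, 2.06], [-2.6, 2.6]. Speed limits (rad/s): [2.22, 2.22, 2.79, 2.79, 3.14, 3.14, 3.14].

## Interface

Orientations are given as [roll, pitch, yaw] about the fixed x, y, z axes, in that order (R = Rz(yaw) Ry(pitch) Rx(roll)).
In Python, from plant import sense, camera, job, regions_of gives the robot as it stands. The module is installed in compiled form; this text tells all that it offers.
- The arm moves only by the tool apply_moves, never from a script. Its argument "rows" is a list of rows, each a list of 4 numbers: the shift along the tool's x, y, z in m, then the turn about the tool's z in rad. A call has exactly 10 rows; each row is the pose to reach, as a shift and turn from the pose commanded when the call began, along the tool's axes at that moment; what a row does not reach only later rows make up. A row lasts 1/12 s, in which the tool goes at most 41.7 mm and 7.16 degrees, less where a joint would pass 70% of its speed; a pose out of reach is approached as far as the arm can. A call with a gripper value outside its range is refused whole. "fingers" is the finger opening in m, from 0 to 0.0854, set as the call begins (left out, the last holds). The fingers move at their own pace and stop on an object; "grip_force" is the grip in N (left out, the last holds). Time passes only in rows, so rows that repeat a pose let the fingers close, or fill a call up. It gives the time, the measured TCP pose, the force, the opening and the grip force at its end, in the units of the state.
- sense(): the state, without advancing time (a new reading comes with each control period).
- camera(name): name is "side" or "top" or "wrist"; returns a dict with "pixels" (480x640x3 uint8, red, green, blue), "fx", "fy", "cx", "cy" (pixels), "xyz" and "rotation" of the camera in the world. Camera axes: x right, y down, z forward; pixel columns grow to the right and rows downward; lengths in mm; the calibration is good to about 2 mm. A picture is of the moment at which its call begins. There is no depth.
- job.finish_job(): hands the job in; it is judged then, once.
Trained networks look in a picture, given as the dict that the camera call returned (one of the last four; its "shot" number tells which), for a name from the list of things; names that differ only in an ending like _2 or _b are one class to them, and where a whole thing is asked for, a point or a joint stands for the part that bears it (a point fixed in the world has none). Each returns a list of dicts, best first, with "score" (0 to 1); they miss things now and then, are a little off and sometimes report something else, mostly with a low value. They report only what shows in the picture. A call takes as long as a camera call. They do not tell look-alikes from the thing itself.
- regions_of(picture, thing): "region" (480x640 bool, what is visible of it) and "pixel" ([column, row] in pixels, amid what is visible of it).
The state is a dict: "time_s": time; "joint_positions": joint angles; "qd": joint speeds; "effort": joint torques, N m; "tcp_pos": TCP position; "ee_rot": TCP orientation; "contact_force": force on the tool from outside, world axes, zero at the start; "wrist_torque": the same for the moment, N m; "grip_width": finger opening in mm; "grip_force": force on a finger pad.
Only numpy, scipy, OpenCV 4.12 (cv2) and the standard library are available. Lean on these libraries where they do the work, as an engineer would, in place of code of your own. Each camera call takes 0.05 s, during which the arm holds its last target. There are 200 camera calls.

## Task

Draw the straightedge out of its storage sleeve by the end that sticks out, stand it on the table clear of the sleeve and let go, then take it again from above by the middle of its top edge. With its flat face gather the four amber vials into one line in front of the blue frame, then push the whole line together into the frame until every vial stands against the back wall, and leave the straightedge standing upright there behind the row. Do not lift, tip or finger the vials, and leave the other things where they are.

Things in the scene. Friction and masses are not known exactly. Their poses are not given: they have to be found in the camera images.
- frame: Fixed blue metal frame without floor: a back wall and two side walls, 6 mm thick, 25 mm high, open on its -x side. Inside 60 mm deep (x -30 to +30) and 154 mm wide (y -77 to +77 mm). Origin on the table at the centre of the inside; +x points from the open mouth to the back wall (roughly to the robot's left), whose inner face is at x = +30 mm; z up.
- sleeve: Fixed grey plastic storage sleeve: roofed channel without floor, 90 mm long (y), 74 mm wide, top 140 mm high, inner height 136 mm, passage x -57 to +7 mm, small screw feet beside it. Open at both y ends; the straightedge sticks out of the +y end (mouth at y = +45 mm). Origin on the table, mid length, below the upright of the stored straightedge; z up.
- straightedge: Loose metal L-section straightedge, 0.3 kg, 132 mm long (y), stands by itself. Upright 8 mm thick (x -4..4), 130 mm high; foot x -54..-4, 6 mm thick. +x face pushes; -x face has scale marks. Origin: underside, mid length, mid upright; z up. Starts in the sleeve, axes parallel to it, origin at sleeve y 36..42 mm: 57..63 mm of its +y end in the open. 3 mm clearance all round; slides out along +y.
- grip_mid (a point): Point of the straightedge in the middle of its length, in the upright, 118 mm above its underside. Gripped here the fingers stay above the vials (46 mm high). Under the sleeve's roof at the start. (Mind the black wall display left of the robot's shoulder, about 0.12 m ahead, 0.30 m left and 0.54 m up: arms that lean far forward and left can touch it.)
- grip_end (a point): Point of the straightedge's upright 22 mm from its +y end, 110 mm above its underside; in the open at the start.
- vial_1: Loose amber glass vial, black cap, 20 mm diameter, 46 mm high, 18 g, upright on the table. Origin at the centre of its underside. The four stand before the frame's mouth at frame x -125 to -75 mm, in four separate lanes side by side (this one at frame y = -46 mm, give or take 4 mm), so a straight sweep along frame +x takes all.
- vial_2: Loose amber glass vial, black cap, 20 mm diameter, 46 mm high, 18 g, upright on the table. Origin at the centre of its underside. The four stand before the frame's mouth at frame x -125 to -75 mm, in four separate lanes side by side (this one at frame y = -16 mm, give or take 4 mm), so a straight sweep along frame +x takes all.
- vial_3: Loose amber glass vial, black cap, 20 mm diameter, 46 mm high, 18 g, upright on the table. Origin at the centre of its underside. The four stand before the frame's mouth at frame x -125 to -75 mm, in four separate lanes side by side (this one at frame y = 16 mm, give or take 4 mm), so a straight sweep along frame +x takes all.
- vial_4: Loose amber glass vial, black cap, 20 mm diameter, 46 mm high, 18 g, upright on the table. Origin at the centre of its underside. The four stand before the frame's mouth at frame x -125 to -75 mm, in four separate lanes side by side (this one at frame y = 46 mm, give or take 4 mm), so a straight sweep along frame +x takes all.
- wafer_cassette: Bystander, loose: white wafer cassette 130 x 124 x 115 mm with wafers. Origin at the centre of its underside.
- swab_jar: Bystander, loose: glass jar of swabs, 58 mm diameter, 120 mm high. Origin at the centre of its underside.
- water_bottle: Bystander, loose: white squeeze bottle with blue cap and spout, 56 x 84 x 184 mm. Origin at the centre of its underside.
- objective_can: Bystander, loose: black canister, 41 mm diameter, 65 mm high. Origin at the centre of its underside.
- objective_spare: Bystander, loose: white microscope objective with green band, 30 mm diameter, 54 mm high. Origin at the centre of its underside.
- chip_box: Bystander, loose: flat black box with clear lid and blue tape, 67 x 62 x 19 mm. Origin at the centre of its underside.
- label_box: Bystander, loose: yellow carton 56 x 34 x 76 mm. Origin at the centre of its underside.
There are look-alikes about, which are no part of the job. Of the things that look like the straightedge, the larger one is meant.

How it is judged (in metres and radians):
On the way, in this order (a step that is already met when the one before it is completed fails the run):
1. the straightedge stands upright on the table, fully out of the sleeve (middles over 115 mm apart, or wholly beside it) and let go (height (world z) of straightedge below 0.005 m and angle between straightedge's own z axis and vertical below 0.08 rad and contact force between the fingers and straightedge below 0.1 N and linear speed of straightedge below 0.01 m/s and (horizontal distance between straightedge and sleeve above 0.115 m or x of straightedge in the frame of sleeve above 0.07 m or x of straightedge in the frame of sleeve below -0.075 m)), for 0.2 s.
2. with the straightedge held by its middle (TCP within 35 mm of grip_mid), all four vials are lined up along its face (at most 7 mm off it) and still wholly in front of the frame's mouth (x of vial_1 in the frame of straightedge between 0.004 and 0.021 m and y of vial_1 in the frame of straightedge between -0.072 and 0.072 m and x of each of vial_1, vial_2, vial_3, vial_4 in the frame of frame below -0.036 m and x of vial_2 in the frame of straightedge between 0.004 and 0.021 m and y of vial_2 in the frame of straightedge between -0.072 and 0.072 m and x of vial_3 in the frame of straightedge between 0.004 and 0.021 m and y of vial_3 in the frame of straightedge between -0.072 and 0.072 m and x of vial_4 in the frame of straightedge between 0.004 and 0.021 m and y of vial_4 in the frame of straightedge between -0.072 and 0.072 m and distance between the grasp point and grip_mid below 0.035 m and contact force between the fingers and straightedge above 1 N).
At the end, for the whole second after the job is handed in: All four vials stand upright, at rest, in the frame with at most 7 mm gap to its back wall (origins 13 to 26 mm along frame x); the straightedge stands upright, at rest and released, behind the row (origin -25 to +12 mm along frame x, within 50 mm of mid-frame along y) (x of vial_1 in the frame of frame between 0.013 and 0.026 m and y of vial_1 in the frame of frame between -0.077 and 0.077 m and angle between each of vial_1, vial_2, vial_3, vial_4's own z axis and vertical below 0.1 rad and linear speed of each of vial_1, vial_2, vial_3, vial_4, straightedge below 0.01 m/s and x of vial_2 in the frame of frame between 0.013 and 0.026 m and y of vial_2 in the frame of frame between -0.077 and 0.077 m and x of vial_3 in the frame of frame between 0.013 and 0.026 m and y of vial_3 in the frame of frame between -0.077 and 0.077 m and x of vial_4 in the frame of frame between 0.013 and 0.026 m and y of vial_4 in the frame of frame between -0.077 and 0.077 m and height (world z) of straightedge below 0.005 m and angle between straightedge's own z axis and vertical below 0.08 rad and contact force between the fingers and straightedge below 0.1 N and x of straightedge in the frame of frame between -0.025 and 0.012 m and y of straightedge in the frame of frame between -0.05 and 0.05 m); the robot touches nothing.
It fails at once if a vial is tipped by more than 0.5 rad or lifted more than 15 mm (angle between any of vial_1, vial_2, vial_3, vial_4's own z axis and vertical above 0.5 rad or height (world z) of any of vial_1, vial_2, vial_3, vial_4 above 0.015 m).
It fails at once if the fingers press on a vial with more than 1 N (contact force between the fingers and vial_1 above 1 N or contact force between the fingers and vial_2 above 1 N or contact force between the fingers and vial_3 above 1 N or contact force between the fingers and vial_4 above 1 N).
It fails at once if a bystander is moved by more than 30 mm (distance of any of wafer_cassette, swab_jar, water_bottle, objective_can, objective_spare, chip_box, label_box from where it was at the start of the episode above 0.03 m).
It also fails if it takes over 58 s, if anything falls off the work surface, if the arm or the gripper's body presses on something with over 40 N, if the wrist force passes 120 N, or if a joint passes its speed limit or range.

## Working session

There is one attempt and no reset: what is moved stays moved. The work goes in short steps, Python scripts to look and compute and a tool call to move; the robot and the scene stay as the last step left them, time stands still between calls to the robot, and variables do not carry over. Pictures are saved under pics/ and viewed, at most 10 in all, crops included, and the job is handed in when it is done.

Besides the shell and the picture viewer there is one more tool, called after ">>>" as name(argument=value, ...), one argument or row to a line, values as JSON. apply_moves: Moves the arm, as the interface text tells. Its arguments: {"type":"object","properties":{"rows":{"type":"array","items":{"type":"array","items":{"type":"number"}}},"fingers":{"type":"number"},"grip_force":{"type":"number"}},"required":["rows"]}

```bash
mkdir -p pics
cat > h.py <<'E'
import numpy as np, cv2
from plant import sense, camera, job, regions_of
def ray(p,u,v):
    d=np.array([(u-p['cx'])/p['fx'],(v-p['cy'])/p['fy'],1.0])
    return np.array(p['xyz'],float), np.array(p['rotation'],float)@d
def onz(p,uv,z):
    o,d=ray(p,*uv); return o+d*(z-o[2])/d[2]
def tri(a,ua,b,ub):
    o1,d1=ray(a,*ua);o2,d2=ray(b,*ub)
    s=np.linalg.lstsq(np.c_[d1,-d2],o2-o1,rcond=None)[0]
    P,Q=o1+s[0]*d1,o2+s[1]*d2
    return (P+Q)/2,np.linalg.norm(P-Q)
def proj(p,X):
    c=np.array(p['rotation']).T@(np.array(X,float)-p['xyz']); return np.array([p['fx']*c[0]/c[2]+p['cx'],p['fy']*c[1]/c[2]+p['cy']])
def save(p,n): cv2.imwrite('pics/'+n,p['pixels'][:,:,::-1])
E
python3 - <<'E'
from h import *
np.set_printoptions(precision=3,suppress=True)
print(sense())
P={}
for n in('top','side','wrist'):
    p=camera(n);P[n]=p;save(p,n+'0.png');print(n,p['xyz'],np.array(p['rotation']).round(3).tolist(),p['fx'])
    for t in('frame','sleeve','straightedge','vial_1'):
        for r in regions_of(p,t)[:6]:
            ys,xs=np.where(r['region']);print(n,t,round(r['score'],2),r['pixel'],xs.min(),xs.max(),ys.min(),ys.max(),onz(p,r['pixel'],0).round())
E
```

```text
{'time_s': 0.0, 'joint_positions': array([ 1.226,  0.333, -0.065,  1.461,  0.022,  1.35 , -0.089]), 'qd': array([-0.001, -0.001, -0.   ,  0.002, -0.   , -0.001, -0.002]), 'effort': array([ -0.001, -62.545,   0.048, -39.16 ,   0.016,   0.01 ,   0.   ]), 'tcp_pos': array([ 197.539, -592.606,  249.213]), 'ee_rot': array([-3.14 ,  0.   ,  0.322]), 'contact_force': array([0.454, 0.685, 0.489]), 'wrist_torque': array([-0.02 ,  0.002,  0.042]), 'grip_force': 0.0, 'grip_width': 85.50462897509237}
top [ 251.118  -52.583 1759.763] [-2.955, -0.005, -1.552] 594.6997211418723Traceback (most recent call last):
  File "<stdin>", line 9, in <module>
  File "h.py", line 7, in onz
    o,d=ray(p,*uv); return o+d*(z-o[2])/d[2]
                                        ~^^^
IndexError: invalid index to scalar variable.
```

```bash
cat >> h.py <<'E'
from scipy.spatial.transform import Rotation as Rn
_cam=camera
def rot(p): return Rn.from_euler('xyz',p['rotation']).as_matrix()
def ray(p,u,v):
    return np.array(p['xyz'],float), rot(p)@np.array([(u-p['cx'])/p['fx'],(v-p['cy'])/p['fy'],1.0])
def proj(p,X):
    c=rot(p).T@(np.array(X,float)-p['xyz']); return np.array([p['fx']*c[0]/c[2]+p['cx'],p['fy']*c[1]/c[2]+p['cy']])
E
python3 - <<'E'
from h import *
np.set_printoptions(precision=3,suppress=True)
for n in('top','side','wrist'):
    p=camera(n);save(p,n+'0.png');print(n,p['xyz'],p['rotation'],p['fx'])
    for t in('frame','sleeve','straightedge','vial_1'):
        for r in regions_of(p,t)[:6]:
            ys,xs=np.where(r['region']);print(n,t,round(r['score'],2),r['pixel'],xs.min(),xs.max(),ys.min(),ys.max(),onz(p,r['pixel'],0).round())
E
```

```text
top [ 251.118  -52.583 1759.763] [-2.955 -0.005 -1.552] 594.6997211418723
top frame 0.74 [276.6, 273.2] 269 300 252 309 [475.  88.   0.]
top sleeve 0.87 [402.2, 295.0] 387 423 278 311 [ 417. -286.    0.]
top straightedge 0.81 [255.3, 232.0] 239 268 209 247 [599. 156.   0.]
top straightedge 0.6 [379.7, 296.3] 365 390 282 306 [ 412. -219.    0.]
top straightedge 0.53 [188.6, 268.2] 176 199 256 277 [485. 350.   0.]
top vial_1 0.52 [313.1, 229.5] 308 321 224 240 [610. -18.   0.]
top vial_1 0.47 [318.5, 268.0] 316 322 264 270 [493. -37.   0.]
top vial_1 0.44 [327.6, 301.2] 324 329 297 304 [395. -66.   0.]
top vial_1 0.41 [314.5, 275.6] 314 319 274 279 [470. -25.   0.]
side [  146.616 -1188.107   758.83 ] [-2.07   0.013 -0.353] 578.9918565586743
side frame 0.68 [267.5, 253.6] 230 298 245 270 [469.  98.   0.]
side sleeve 0.65 [281.3, 301.9] 266 317 272 359 [ 438. -127.    0.]
side straightedge 0.74 [224.3, 223.1] 218 240 216 232 [401. 315.   0.]
side straightedge 0.69 [306.2, 220.7] 289 324 201 238 [627. 242.   0.]
side straightedge 0.6 [292.5, 325.6] 282 310 265 353 [ 434. -222.    0.]
side vial_1 0.61 [279.3, 267.3] 275 282 261 276 [478.  20.   0.]
side vial_1 0.6 [266.0, 272.4] 261 269 265 283 [440.   9.   0.]
side vial_1 0.46 [292.9, 265.5] 288 294 261 270 [513.  16.   0.]
side vial_1 0.42 [254.2, 281.5] 251 259 272 292 [402. -21.   0.]
wrist [ 271.47  -567.786  375.193] [ 2.832 -0.001 -1.249] 345.4092833666112
```

View pics/top0.png

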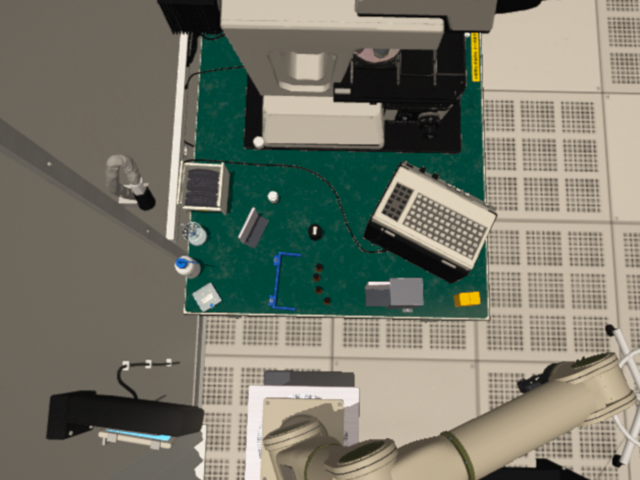

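View pics/side0.png

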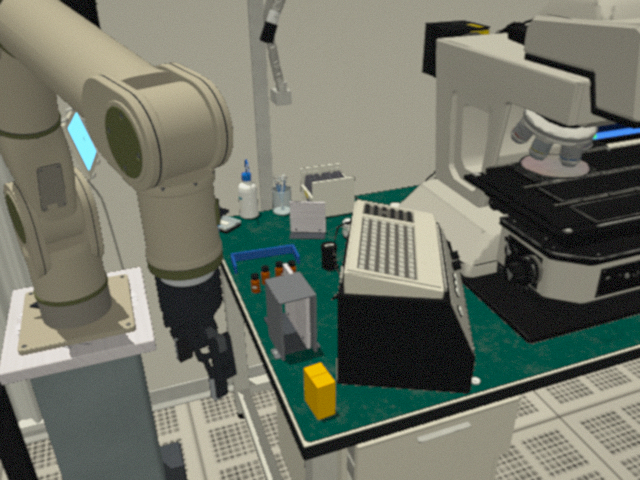

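The top picture shows the sleeve at (402,295), with the straightedge sticking out of its left end at (378,296). The frame is at (277,280), open to the right, with the four vials near (320,283). I'm moving above the work for a close look.

>>> apply_moves(
  rows=[
    [0.01,-0.01,-0.02,-0.06],
    [0.03,-0.03,-0.04,-0.15],
    [0.055,-0.05,-0.06,-0.25],
    [0.08,-0.077,-0.07,-0.36],
    [0.105,-0.104,-0.08,-0.47],
    [0.13,-0.131,-0.08,-0.58],
    [0.155,-0.158,-0.08,-0.69],
    [0.18,-0.185,-0.08,-0.8],
    [0.205,-0.21,-0.08,-0.9],
    [0.23,-0.23,-0.08,-1.0],
  ],
)

```text
time_s: 1.68
tcp_pos: [343.5, -299.8, 330.4]
ee_rot: [3.141, 0.001, 1.327]
contact_force: [0.5, -0.3, -0.0]
grip_width: 85.3
grip_force: 0.0
```

>>> apply_moves(
  rows=[
    [0.02,0.006,0,-0.04],
    [0.045,0.013,0,-0.1],
    [0.07,0.02,0,-0.15],
    [0.095,0.027,0,-0.2],
    [0.12,0.034,0,-0.249],
    [0.145,0.041,0,-0.249],
    [0.16,0.045,0,-0.249],
    [0.167,0.047,0,-0.249],
    [0.167,0.047,0,-0.249],
    [0.167,0.047,0,-0.249],
  ],
)

```text
time_s: 2.52
tcp_pos: [429.5, -152.7, 329.9]
ee_rot: [-3.141, 0.0, 1.569]
contact_force: [-0.4, -1.3, 0.1]
grip_width: 85.4
grip_force: 0.0
```

Run:
```python
from h import *
np.set_printoptions(precision=3,suppress=True)
s=sense();print(s['time_s'],s['tcp_pos'],s['ee_rot'],s['joint_positions'])
p=camera('wrist');save(p,'w1.png');print(p['xyz'],p['rotation'])
np.save('w1.npy',p,allow_pickle=True)
for t,z in(('frame',25),('sleeve',140),('straightedge',130),('vial_1',46)):
    for r in regions_of(p,t)[:6]:
        m=r['region'].astype(np.uint8);q=cv2.boxPoints(cv2.minAreaRect(cv2.findNonZero(m)))
        print(t,round(r['score'],2),r['pixel'],onz(p,r['pixel'],z).round(1)[:2]);print(q.round().tolist(),[onz(p,c,z)[:2].round().tolist() for c in q])
```

```text
2.5167 [ 429.546 -152.709  329.917] [-3.141  0.     1.569] [ 0.826 -0.055 -0.553  1.725 -0.029  1.464  0.275]
[429.388 -74.18  455.056] [ 2.831 -0.    -0.002]
frame 0.71 [403.5, 14.9] [522.8  41.5]
[[258.0, 0.0], [414.0, 0.0], [414.0, 43.0], [258.0, 43.0]] [[366.0, 56.0], [533.0, 55.0], [536.0, 14.0], [364.0, 15.0]]
sleeve 0.71 [305.7, 246.8] [ 417.9 -184.2]
[[282.0, 207.0], [326.0, 204.0], [332.0, 290.0], [288.0, 293.0]] [[396.0, -145.0], [437.0, -142.0], [444.0, -230.0], [399.0, -233.0]]
sleeve 0.7 [302.4, 323.8] [ 413.4 -269. ]
[[264.0, 250.0], [340.0, 248.0], [344.0, 366.0], [267.0, 368.0]] [[377.0, -187.0], [451.0, -185.0], [457.0, -321.0], [374.0, -324.0]]
straightedge 0.74 [306.6, 250.6] [ 418.4 -191.7]
[[283.0, 207.0], [327.0, 205.0], [330.0, 290.0], [286.0, 292.0]] [[396.0, -147.0], [438.0, -145.0], [442.0, -235.0], [397.0, -237.0]]
vial_1 0.78 [370.0, 91.1] [487.  -36.7]
[[358.0, 94.0], [374.0, 78.0], [387.0, 90.0], [370.0, 107.0]] [[474.0, -40.0], [491.0, -23.0], [506.0, -36.0], [488.0, -52.0]]
vial_1 0.65 [350.6, 86.9] [465.6 -32.4]
[[333.0, 87.0], [348.0, 71.0], [361.0, 84.0], [345.0, 99.0]] [[446.0, -32.0], [462.0, -17.0], [476.0, -29.0], [460.0, -45.0]]
vial_1 0.65 [291.5, 114.6] [400.5 -60.8]
[[279.0, 107.0], [296.0, 107.0], [296.0, 123.0], [279.0, 123.0]] [[387.0, -53.0], [406.0, -53.0], [405.0, -70.0], [386.0, -70.0]]
vial_1 0.55 [315.0, 92.6] [426.8 -38.1]
[[306.0, 82.0], [323.0, 82.0], [323.0, 102.0], [306.0, 102.0]] [[417.0, -27.0], [436.0, -27.0], [436.0, -48.0], [417.0, -48.0]]
```

View pics/w1.png

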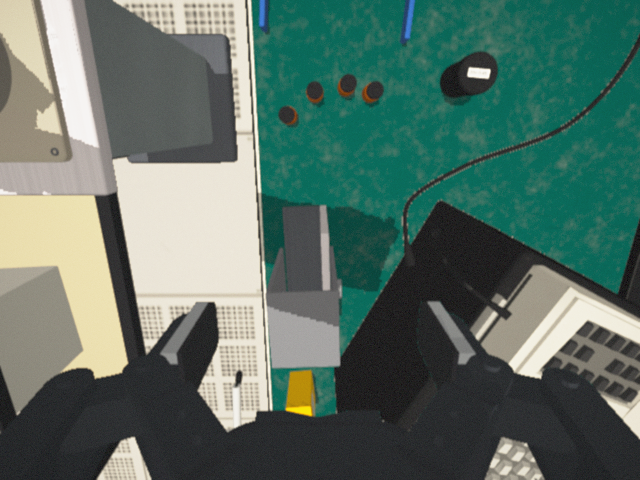

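The wrist picture shows the straightedge out of the sleeve at (306,250), with its upright as the light strip at columns 320-330. The vial caps are at (289,115), (315,92), (348,85) and (373,91), and the frame's arm ends show at the top edge, at (263,25) and (408,40).

Run:
```python
from h import *
i=cv2.imread('pics/w1.png')[190:380,250:360]
cv2.imwrite('pics/w1c.png',cv2.resize(i,None,fx=3,fy=3,interpolation=cv2.INTER_CUBIC))
```

```text
(no output)
```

View pics/w1c.png

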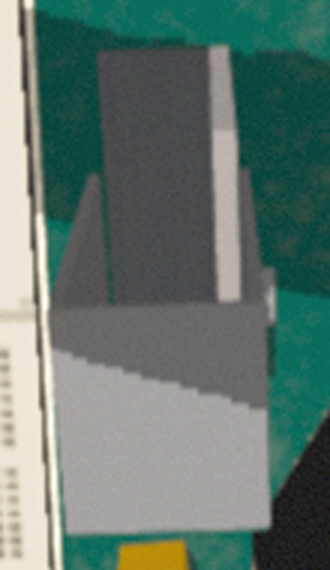

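Run:
```python
from h import *
np.set_printoptions(precision=1,suppress=True)
p=np.load('w1.npy',allow_pickle=True).item()
for n,z,l in(('top edge end L/R, at mouth L/R',130,[(321.3,233.3),(328.7,233.3),(322.7,290),(330,290)]),('roof',140,[(266.7,293),(338.3,290.7),(272.7,367.7),(340,365)]),('foot end',3,[(282.7,206.7),(326.7,205)]),('frame arm ends',25,[(263,27),(408,42)]),('caps',46,[(288.5,115),(314.5,92),(347.5,85),(373,91)])):
    print(n,*[onz(p,u,z)[:2] for u in l])
print(proj(camera('top'),[0,0,0])*0)
```

```text
top edge end L/R, at mouth L/R [ 433.1 -173.6] [ 440.3 -173.6] [ 434.6 -235.2] [ 442.2 -235.2]
roof [ 377.9 -233.5] [ 450.2 -231. ] [ 380.3 -323.5] [ 453.5 -320.1]
foot end [ 382.9 -175.2] [ 441.6 -173. ]
frame arm ends [370.1  30.2] [529.7  15.4]
caps [397.1 -61.2] [426.3 -37.5] [462.2 -30.5] [490.3 -36.6]
[0. 0.]
```

>>> apply_moves(
  rows=[
    [-0.005,0.001,0.012,0],
    [-0.013,0.003,0.036,-0.01],
    [-0.021,0.005,0.062,-0.02],
    [-0.029,0.007,0.088,-0.03],
    [-0.037,0.008,0.11,-0.03],
    [-0.041,0.008,0.123,-0.03],
    [-0.043,0.008,0.13,-0.03],
    [-0.043,0.008,0.13,-0.03],
    [-0.043,0.008,0.13,-0.03],
    [-0.043,0.008,0.13,-0.03],
  ],
)

```text
time_s: 3.65
tcp_pos: [438.4, -194.7, 200.9]
ee_rot: [3.14, 0.001, 1.601]
contact_force: [0.2, -0.4, -0.3]
grip_width: 85.3
grip_force: 0.0
```

Run:
```python
from h import *
np.set_printoptions(precision=3,suppress=True)
s=sense();print(s['time_s'],s['tcp_pos'],s['ee_rot'],s['joint_positions'])
p=camera('wrist');print(p['xyz'],p['rotation'])
for X in([436.7,-173.6,130],[437.3,-195.6,130],[438.6,-235,130],[436.7,-173.6,3]): print(X,proj(p,X))
i=p['pixels'][:,:,::-1].copy()
for x in(-4,4):
  a=proj(p,[436.7+x,-173.6,130]);b=proj(p,[438.5+x,-233,130]);cv2.line(i,tuple(a.astype(int)),tuple(b.astype(int)),(0,0,255),1)
cv2.imwrite('pics/w2.png',i)
```

```text
3.65 [ 438.366 -194.661  200.912] [3.14  0.001 1.601] [ 0.84   0.081 -0.536  1.876  0.045  1.195  0.32 ]
[ 435.545 -116.076  326.021] [ 2.83  -0.002  0.03 ]
[436.7, -173.6, 130] [315.907 229.205]
[437.3, -195.6, 130] [315.853 263.792]
[438.6, -235, 130] [316.114 320.521]
[436.7, -173.6, 3] [316.251 191.194]
```

View pics/w2.png

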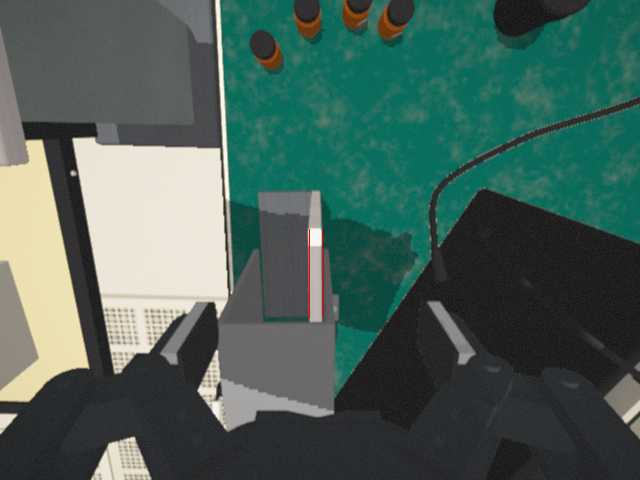

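The predicted outline lies on the upright's top edge (columns 309-323, rows 229-320), so the estimate holds from two heights. I'm going down to grip.

>>> apply_moves(
  rows=[
    [-0.001,-0.001,0.012,0],
    [-0.001,-0.001,0.032,0],
    [-0.001,-0.001,0.054,0],
    [-0.001,-0.001,0.072,0],
    [-0.001,-0.001,0.084,0],
    [-0.001,-0.001,0.09,0],
    [-0.001,-0.001,0.091,0],
    [-0.001,-0.001,0.091,0],
    [-0.001,-0.001,0.091,0],
    [-0.001,-0.001,0.091,0],
  ],
)

```text
time_s: 4.53
tcp_pos: [437.5, -196.0, 110.0]
ee_rot: [3.14, 0.001, 1.601]
contact_force: [0.7, 0.0, -0.2]
grip_width: 85.2
grip_force: 0.0
```

>>> apply_moves(
  rows=[
    [0,0,0,0],
    [0,0,0,0],
    [0,0,0,0],
    [0,0,0,0],
    [0,0,0,0],
    [0,0,0,0],
    [0,0,0,0],
    [0,0,0,0],
    [0,0,0,0],
    [0,0,0,0],
  ],
  fingers=0,
  grip_force=60,
)

```text
time_s: 5.37
tcp_pos: [437.1, -195.8, 109.1]
ee_rot: [3.141, 0.0, 1.601]
contact_force: [0.9, -0.0, 0.5]
grip_width: 7.4
grip_force: 58.8
```

>>> apply_moves(
  rows=[
    [0.003,0,0,0],
    [0.01,0,0,0],
    [0.02,0,0,0],
    [0.033,0,0,0],
    [0.047,0,0,0],
    [0.061,0,0,0],
    [0.074,0,0,0],
    [0.085,0,0,0],
    [0.092,0,0,0],
    [0.095,0,0,0],
  ],
)

```text
time_s: 6.2
tcp_pos: [434.8, -100.0, 110.1]
ee_rot: [3.14, 0.003, 1.603]
contact_force: [1.1, -7.0, 10.1]
grip_width: 7.5
grip_force: 60.6
```

>>> apply_moves(
  rows=[
    [0,-0.001,-0.001,-0.03],
    [0,-0.003,-0.001,-0.1],
    [0,-0.005,-0.001,-0.18],
    [0,-0.007,-0.001,-0.26],
    [0,-0.009,-0.001,-0.35],
    [0,-0.011,-0.001,-0.44],
    [0,-0.014,-0.001,-0.53],
    [0,-0.017,-0.001,-0.62],
    [0,-0.019,-0.001,-0.7],
    [0,-0.02,-0.001,-0.75],
  ],
)

```text
time_s: 7.03
tcp_pos: [413.8, -99.5, 110.1]
ee_rot: [3.141, -0.001, 2.356]
contact_force: [-0.1, 2.8, 4.3]
grip_width: 7.4
grip_force: 59.6
```

>>> apply_moves(
  rows=[
    [0.001,-0.001,0,-0.04],
    [0.002,-0.003,0,-0.11],
    [0.004,-0.005,0,-0.19],
    [0.006,-0.007,0,-0.28],
    [0.008,-0.009,0,-0.37],
    [0.01,-0.011,0,-0.46],
    [0.012,-0.013,0,-0.55],
    [0.013,-0.014,0,-0.63],
    [0.014,-0.015,0,-0.68],
    [0.014,-0.015,0,-0.7],
  ],
)

```text
time_s: 7.87
tcp_pos: [393.1, -100.6, 110.1]
ee_rot: [3.141, -0.001, 3.054]
contact_force: [-0.8, 2.2, 5.7]
grip_width: 7.5
grip_force: 59.8
```

>>> apply_moves(
  rows=[
    [0,0,0,0],
    [0,0,0,0],
    [0,0,0,0],
    [0,0,0,0],
    [0,0,0,0],
    [0,0,0,0],
    [0,0,0,0],
    [0,0,0,0],
    [0,0,0,0],
    [0,0,0,0],
  ],
  fingers=0.085,
)

```text
time_s: 8.7
tcp_pos: [393.5, -102.0, 110.0]
ee_rot: [-3.142, 0.0, 3.051]
contact_force: [1.2, 0.3, 0.3]
grip_width: 85.1
grip_force: 0.0
```

>>> apply_moves(
  rows=[
    [0,0,-0.01,0],
    [0,0,-0.03,0],
    [0,0,-0.055,0],
    [-0.01,0,-0.08,0],
    [-0.022,0,-0.105,0],
    [-0.034,0,-0.125,0],
    [-0.042,0,-0.138,0],
    [-0.044,0,-0.14,0],
    [-0.044,0,-0.14,0],
    [-0.044,0,-0.14,0],
  ],
)

```text
time_s: 9.53
tcp_pos: [436.6, -105.8, 249.3]
ee_rot: [3.141, -0.001, 3.051]
contact_force: [0.2, 0.7, -0.7]
grip_width: 85.1
grip_force: 0.0
```

Run:
```python
from h import *
np.set_printoptions(precision=3,suppress=True)
s=sense();print(s['time_s'],s['tcp_pos'],s['ee_rot'],s['joint_positions'])
p=camera('wrist');print(p['xyz'],p['rotation']);save(p,'w3.png');np.save('w3.npy',p,allow_pickle=True)
for t,z in(('straightedge',130),('vial_1',46),('frame',25)):
    for r in regions_of(p,t)[:6]:
        q=cv2.boxPoints(cv2.minAreaRect(cv2.findNonZero(r['region'].astype(np.uint8))))
        print(t,round(r['score'],2),r['pixel'],onz(p,r['pixel'],z).round(1)[:2],q.round().tolist())
```

```text
9.5333 [ 436.644 -105.817  249.334] [ 3.141 -0.001  3.051] [ 0.833 -0.028 -0.674  1.868 -0.018  1.296  1.644]
[358.711 -98.363 374.558] [2.833 0.    1.48 ]
straightedge 0.88 [301.0, 221.3] [ 422.5 -116.3] [[267.0, 155.0], [324.0, 152.0], [333.0, 332.0], [276.0, 334.0]]
straightedge 0.63 [582.3, 336.1] [539.8 102.4] [[511.0, 343.0], [554.0, 270.0], [653.0, 328.0], [610.0, 401.0]]
vial_1 0.94 [385.4, 192.2] [423.1 -39. ] [[368.0, 188.0], [383.0, 174.0], [403.0, 194.0], [388.0, 208.0]]
vial_1 0.85 [384.7, 253.3] [485.5 -41.6] [[370.0, 244.0], [387.0, 234.0], [405.0, 262.0], [388.0, 272.0]]
vial_1 0.78 [364.1, 162.5] [393.4 -57.9] [[344.0, 161.0], [358.0, 146.0], [375.0, 163.0], [360.0, 178.0]]
vial_1 0.68 [394.3, 226.7] [458.3 -31.3] [[376.0, 220.0], [391.0, 208.0], [410.0, 232.0], [395.0, 244.0]]
frame 0.64 [495.7, 207.2] [453.2  77.8] [[430.0, 280.0], [446.0, 115.0], [524.0, 122.0], [508.0, 288.0]]
```

View pics/w3.png

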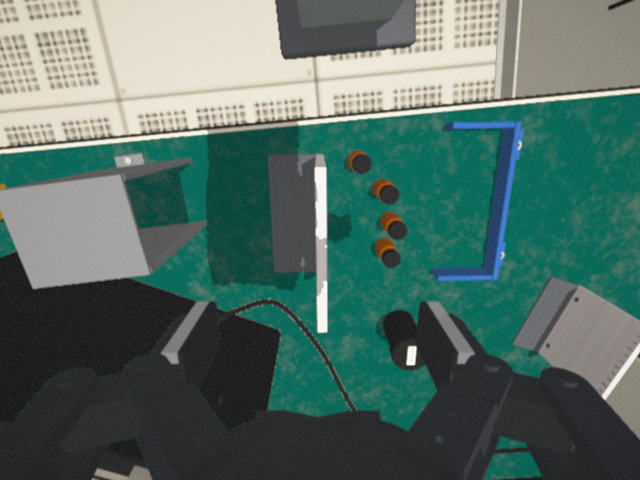

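The straightedge stands free: its top edge runs from (320,167) to (322,331) and its foot is to the left. The caps are near (361,163), (387,193), (396,230) and (391,258). The frame's corners are at (520,125) and (496,277).

Run:
```python
from h import *
np.set_printoptions(precision=1,suppress=True)
p=np.load('w3.npy',allow_pickle=True).item()
g=cv2.cvtColor(p['pixels'],cv2.COLOR_RGB2HSV)
blue=((g[...,0]>100)&(g[...,0]<125)&(g[...,1]>150)&(g[...,2]>60)).astype(np.uint8)
# top edge of upright: brightest
b=(p['pixels'][150:345,305:340].min(2)>200).astype(np.uint8)
r=cv2.minAreaRect(cv2.findNonZero(b));q=cv2.boxPoints(r)+[305,150]
e=[onz(p,c,130)[:2] for c in q];print('edge',q,e,np.mean(e,0))
for n,z,l in(('frame arm ends',25,[(446,126),(434,274)]),('outer corners',25,[(521,124),(497,278)]),('caps',46,[(361,163),(387,193),(396,230),(391,258)])):
    print(n,*[onz(p,u,z)[:2] for u in l])
q=cv2.boxPoints(cv2.minAreaRect(cv2.findNonZero(blue[100:300,425:530])))+[425,100];print(q,[onz(p,c,25)[:2] for c in q])
```

```text
edge [[314.8 167. ]
 [325.1 166.9]
 [327.5 331. ]
 [317.2 331.1]] [array([ 384.5, -102.6]), array([385. , -95.5]), array([ 516.2, -104.5]), array([ 515.6, -112.9])] [ 450.3 -103.9]
frame arm ends [368.3  24.9] [522.7  15.2]
outer corners [373.   96.6] [533.8  84.4]
caps [393.6 -60.8] [424.1 -37.5] [461.9 -29.7] [491.1 -35.4]
[[431.1 279.4]
 [445.9 114.4]
 [523.3 121.3]
 [508.5 286.3]] [array([528.9,  12. ]), array([357.7,  24.6]), array([370.7,  98.6]), array([545.2,  97.9])]
```

```bash
cat > fit.py <<'E'
from h import *
from scipy.optimize import minimize
def mask(p):
    g=cv2.cvtColor(p['pixels'],cv2.COLOR_RGB2HSV)
    m=((g[...,0]>100)&(g[...,0]<125)&(g[...,1]>140)&(g[...,2]>50)).astype(np.uint8)
    n,l,s,_=cv2.connectedComponentsWithStats(m)
    return np.isin(l,[i for i in range(1,n) if s[i,4]>60]).astype(np.uint8)
W=[(-30,36,77,83),(-30,36,-83,-77),(30,36,-83,83)]
def draw(p,v):
    im=np.zeros((480,640),np.uint8);R=Rn.from_euler('z',v[2]).as_matrix()
    for a,b,c,d in W:
        P=np.array([proj(p,R@[x,y,z]+[v[0],v[1],0]) for x in(a,b) for y in(c,d) for z in(0,25)])
        cv2.fillConvexPoly(im,cv2.convexHull(np.round(P*16).astype(np.int32)),1,shift=4)
    return im
E
python3 - <<'E'
from fit import *
ps=[np.load(f,allow_pickle=True).item() for f in('w3.npy','w1.npy')]
ms=[mask(p) for p in ps]
def c(v,ps=ps,ms=ms):
    v=[v[0],v[1],v[2]/100]
    return -sum((draw(p,v)&m).sum()/(draw(p,v)|m).sum() for p,m in zip(ps,ms))
for k in(2,1):
    f=lambda v:c(v,ps[:k],ms[:k])
    o=minimize(f,[452,53,149.0],method='Nelder-Mead',options=dict(initial_simplex=np.array([452,53,149.0])+[[0,0,0],[5,0,0],[0,5,0],[0,0,4]]))
    print(k,o.x,o.fun,[m.sum() for m in ms])
E
```

```text
2 [450.50171489  56.52146955 148.89771201] -1.7138523021501744 [np.uint64(3741), np.uint64(633)]
1 [450.59342721  56.63435196 149.36330988] -0.880671077504726 [np.uint64(3741), np.uint64(633)]
```

>>> apply_moves(
  rows=[
    [-0.003,0.001,0.01,0],
    [-0.008,0.002,0.03,-0.01],
    [-0.0135,0.003,0.055,-0.017],
    [-0.0135,0.003,0.08,-0.017],
    [-0.0135,0.003,0.103,-0.017],
    [-0.0135,0.003,0.12,-0.017],
    [-0.0135,0.003,0.128,-0.017],
    [-0.0135,0.003,0.131,-0.017],
    [-0.0135,0.003,0.131,-0.017],
    [-0.0135,0.003,0.131,-0.017],
  ],
)

```text
time_s: 10.57
tcp_pos: [451.6, -104.2, 119.7]
ee_rot: [-3.141, 0.001, 3.068]
contact_force: [-0.6, 0.8, -0.0]
grip_width: 85.2
grip_force: 0.0
```

>>> apply_moves(
  rows=[
    [0,0,0,0],
    [0,0,0,0],
    [0,0,0,0],
    [0,0,0,0],
    [0,0,0,0],
    [0,0,0,0],
    [0,0,0,0],
    [0,0,0,0],
    [0,0,0,0],
    [0,0,0,0],
  ],
  fingers=0,
  grip_force=100,
)

```text
time_s: 11.4
tcp_pos: [451.2, -104.3, 119.3]
ee_rot: [-3.141, 0.0, 3.068]
contact_force: [-1.5, -0.3, 5.9]
grip_width: 6.3
grip_force: 98.5
```

>>> apply_moves(
  rows=[
    [0.002,0,0,0.002],
    [0.004,0,0,0.004],
    [0.006,0,0,0.007],
    [0.008,0.002,0,0.007],
    [0.01,0.005,0,0.007],
    [0.012,0.008,0,0.007],
    [0.0125,0.011,0,0.007],
    [0.0125,0.014,0,0.007],
    [0.0125,0.017,0,0.007],
    [0.0125,0.02,0,0.007],
  ],
)

```text
time_s: 12.23
tcp_pos: [439.8, -84.4, 119.4]
ee_rot: [-3.139, -0.0, 3.06]
contact_force: [-0.8, -5.4, 7.6]
grip_width: 6.6
grip_force: 99.1
```

>>> apply_moves(
  rows=[
    [0,0.003,0,0],
    [0,0.006,0,0],
    [0,0.009,0,0],
    [0,0.012,0,0],
    [0,0.015,0,0],
    [0,0.018,0,0],
    [0,0.021,0,0],
    [0,0.024,0,0],
    [0,0.027,0,0],
    [0,0.03,0,0],
  ],
)

```text
time_s: 13.07
tcp_pos: [442.2, -54.7, 119.3]
ee_rot: [-3.139, -0.0, 3.06]
contact_force: [-0.4, -6.3, 9.2]
grip_width: 6.5
grip_force: 99.0
```

>>> apply_moves(
  rows=[
    [0,0.003,0,0],
    [0,0.006,0,0],
    [0,0.009,0,0],
    [0,0.012,0,0],
    [0,0.015,0,0],
    [0,0.018,0,0],
    [0,0.021,0,0],
    [0,0.024,0,0],
    [0,0.027,0,0],
    [0,0.029,0,0],
  ],
)

```text
time_s: 13.9
tcp_pos: [444.5, -25.8, 119.3]
ee_rot: [-3.139, -0.0, 3.06]
contact_force: [-0.4, -6.9, 9.9]
grip_width: 6.7
grip_force: 99.2
```

Run:
```python
from h import *
np.set_printoptions(precision=3,suppress=True)
s=sense();print(s['time_s'],s['tcp_pos'],s['ee_rot'],s['contact_force'])
p=camera('wrist');save(p,'w4.png')
F=Rn.from_euler('z',1.490).as_matrix()
print('tcp in frame',F.T@(s['tcp_pos']-[450.5,56.5,0]))
for r in regions_of(p,'vial_1')[:6]:
    print(r['score'],r['pixel'],F.T@(onz(p,r['pixel'],35)-[450.5,56.5,0]))
```

```text
13.9 [444.494 -25.768 119.314] [-3.139 -0.     3.06 ] [-0.364 -6.918  9.93 ]
tcp in frame [-82.484  -0.654 119.314]
0.87 [339.2, 273.8] [-68.111 -14.091  35.   ]
0.7 [342.6, 181.0] [-67.17   46.856  35.   ]
0.68 [338.8, 228.9] [-68.926  16.697  35.   ]
```

View pics/w4.png

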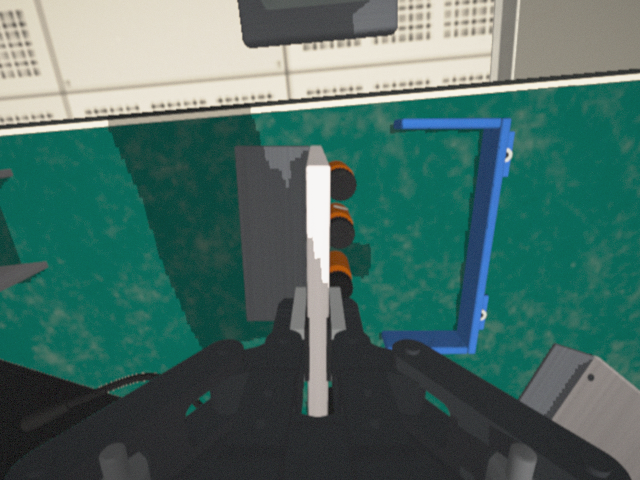

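The row is formed: the caps at (343,181), (341,229) and (341,280) touch the face at column 330, and the fourth is hidden under the gripper. I'm refitting the frame from this view before the final push.

Run:
```python
from fit import *
p=camera('wrist');m=mask(p)
s=sense()
def c(v):
    d=draw(p,[v[0],v[1],v[2]/100]);d[345:]=0;k=m.copy();k[345:]=0;return -(d&k).sum()/(d|k).sum()
o=minimize(c,[450.5,56.5,149],method='Nelder-Mead',options=dict(initial_simplex=np.array([450.5,56.5,149])+[[0,0,0],[4,0,0],[0,4,0],[0,0,3]]))
print(o.x,o.fun)
v=o.x;F=Rn.from_euler('z',v[2]/100).as_matrix();print(F.T@(s['tcp_pos']-[v[0],v[1],0]), s['ee_rot'][2]-np.pi/2)
for u in((307,165),(329,165),(307,415),(329,415)): print((F.T@(onz(p,u,130)-[v[0],v[1],0]))[:2])
```

```text
[415.65910515 137.92491829 150.80561906] 0.0
[-161.32912794  -39.05364001  119.32801011] 1.489496164414566
[-163.08442438   27.71620382]
[-155.91458295   27.58448618]
[-165.9379274   -74.62518369]
[-156.7789477   -74.76955259]<stdin>:5: RuntimeWarning: overflow encountered in scalar negative
```

Run:
```python
from fit import *
p=camera('wrist');m=mask(p)
s=sense()
def c(v):
    d=draw(p,[v[0],v[1],v[2]/100]);d[345:]=0;k=m.copy();k[345:]=0;return -float((d&k).sum())/float((d|k).sum())
o=minimize(c,[450.5,56.5,149],method='Nelder-Mead',options=dict(initial_simplex=np.array([450.5,56.5,149])+[[0,0,0],[4,0,0],[0,4,0],[0,0,3]]))
print(o.x,o.fun)
v=o.x;F=Rn.from_euler('z',v[2]/100).as_matrix();print(F.T@(s['tcp_pos']-[v[0],v[1],0]), s['ee_rot'][2]-np.pi/2)
for u in((307,165),(329,165),(307,330),(329,330)): print((F.T@(onz(p,u,130)-[v[0],v[1],0]))[:2])
```

```text
[450.30579027  56.45690537 149.38195215] -0.8688371003630402
[-82.198742    -0.53774956 119.31991393] 1.4895451320829483
[-84.94390224  66.20033626]
[-77.77289861  66.16990327]
[-85.79211709   4.45946213]
[-77.4215386    4.43658666]
```

>>> apply_moves(
  rows=[
    [0,0.003,0,0],
    [0,0.006,0,0],
    [0,0.009,0,0],
    [0,0.012,0,0],
    [0,0.015,0,0],
    [0,0.018,0,0],
    [0,0.021,0,0],
    [0,0.024,0,0],
    [0,0.027,0,0],
    [0,0.03,0,0],
  ],
)

```text
time_s: 14.93
tcp_pos: [447.0, 3.8, 119.3]
ee_rot: [-3.138, -0.0, 3.06]
contact_force: [0.1, -6.5, 9.2]
grip_width: 6.4
grip_force: 99.3
```

>>> apply_moves(
  rows=[
    [0,0.003,0,0],
    [0,0.006,0,0],
    [0,0.009,0,0],
    [0,0.012,0,0],
    [0,0.015,0,0],
    [0,0.018,0,0],
    [0,0.021,0,0],
    [0,0.024,0,0],
    [0,0.027,0,0],
    [0,0.03,0,0],
  ],
)

```text
time_s: 15.77
tcp_pos: [449.4, 33.6, 119.3]
ee_rot: [-3.138, -0.0, 3.06]
contact_force: [-0.5, -7.6, 10.9]
grip_width: 6.3
grip_force: 99.4
```

>>> apply_moves(
  rows=[
    [0,0.003,0,0],
    [0,0.006,0,0],
    [0,0.009,0,0],
    [0,0.012,0,0],
    [0,0.015,0,0],
    [0,0.018,0,0],
    [0,0.02,0,0],
    [0,0.022,0,0],
    [0,0.023,0,0],
    [0,0.024,0,0],
  ],
)

```text
time_s: 16.6
tcp_pos: [451.4, 57.3, 119.3]
ee_rot: [-3.138, -0.0, 3.06]
contact_force: [-0.3, -8.7, 12.3]
grip_width: 6.7
grip_force: 99.4
```

Run:
```python
from h import *
np.set_printoptions(precision=2,suppress=True)
s=sense();print(s['time_s'],s['tcp_pos'],s['ee_rot'],s['contact_force'])
p=camera('wrist');save(p,'w5.png')
F=Rn.from_euler('z',1.4935).as_matrix()
print('tcp in frame',F.T@(s['tcp_pos']-[450.4,56.5,0]))
for r in regions_of(p,'vial_1')[:6]:
    print(r['score'],r['pixel'],F.T@(onz(p,r['pixel'],40)-[450.4,56.5,0]))
```

```text
16.6 [451.35  57.28 119.35] [-3.14 -0.    3.06] [-0.3  -8.69 12.3 ]
tcp in frame [  0.85  -0.89 119.35]
0.96 [341.8, 275.7] [ 16.46 -13.49  40.  ]
0.85 [343.3, 231.3] [16.89 16.35 40.  ]
0.63 [344.0, 183.7] [16.77 45.73 40.  ]
```

View pics/w5.png

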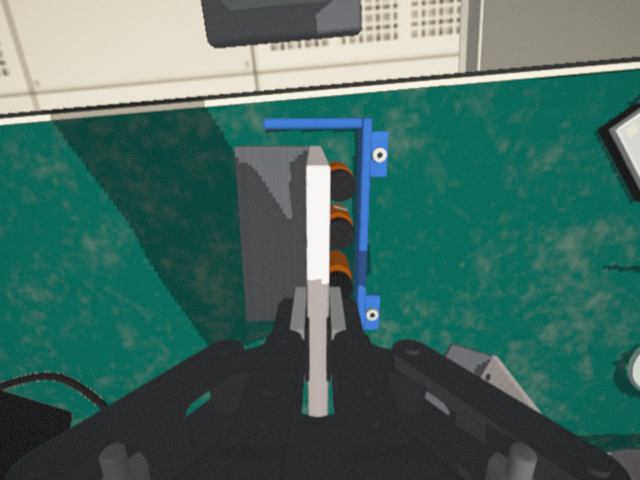

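The vials are inside the frame at (344,184), (343,231) and (342,276), just short of the back wall at column 360. I'm pushing gently for the last few millimetres.

>>> apply_moves(
  rows=[
    [0,0.0005,0,0],
    [0,0.001,0,0],
    [0,0.0015,0,0],
    [0,0.002,0,0],
    [0,0.0025,0,0],
    [0,0.0028,0,0],
    [0,0.003,0,0],
    [0,0.003,0,0],
    [0,0.003,0,0],
    [0,0.003,0,0],
  ],
)

```text
time_s: 17.53
tcp_pos: [451.6, 60.2, 119.3]
ee_rot: [-3.138, -0.0, 3.06]
contact_force: [-0.7, -8.0, 12.6]
grip_width: 6.5
grip_force: 99.6
```

>>> apply_moves(
  rows=[
    [0,0.0003,0,0],
    [0,0.0006,0,0],
    [0,0.0009,0,0],
    [0,0.0012,0,0],
    [0,0.0015,0,0],
    [0,0.0015,0,0],
    [0,0.0015,0,0],
    [0,0.0015,0,0],
    [0,0.0015,0,0],
    [0,0.0015,0,0],
  ],
)

```text
time_s: 18.37
tcp_pos: [451.7, 61.7, 119.4]
ee_rot: [-3.138, -0.0, 3.06]
contact_force: [0.3, -7.9, 12.5]
grip_width: 6.1
grip_force: 99.6
```

>>> apply_moves(
  rows=[
    [0,0,0,0],
    [0,0,0,0],
    [0,0,0,0],
    [0,0,0,0],
    [0,0,0,0],
    [0,0,0,0],
    [0,0,0,0],
    [0,0,0,0],
    [0,0,0,0],
    [0,0,0,0],
  ],
  fingers=0.085,
)

```text
time_s: 19.2
tcp_pos: [452.0, 63.7, 119.0]
ee_rot: [-3.142, 0.0, 3.061]
contact_force: [-0.3, -0.4, -0.3]
grip_width: 85.0
grip_force: 0.0
```

>>> apply_moves(
  rows=[
    [0,0,-0.008,0],
    [0,0,-0.022,0],
    [0,0,-0.04,0],
    [0,0,-0.06,0],
    [0,0,-0.08,0],
    [0,0,-0.1,0],
    [0,0,-0.115,0],
    [0,0,-0.125,0],
    [0,0,-0.13,0],
    [0,0,-0.13,0],
  ],
)

```text
time_s: 20.03
tcp_pos: [452.3, 63.7, 249.9]
ee_rot: [-3.141, 0.001, 3.061]
contact_force: [0.2, -0.8, -0.8]
grip_width: 85.0
grip_force: 0.0
```

Run:
```python
from h import *
np.set_printoptions(precision=2,suppress=True)
s=sense();print(s['time_s'],s['tcp_pos'],s['contact_force'])
p=camera('wrist');save(p,'w6.png')
F=Rn.from_euler('z',1.4935).as_matrix()
for r in regions_of(p,'vial_1')[:6]:
    print(r['score'],r['pixel'],F.T@(onz(p,r['pixel'],44)-[450.4,56.5,0]))
```

```text
20.0333 [452.33  63.73 249.86] [ 0.15 -0.81 -0.81]
0.88 [324.7, 252.1] [ 14.79 -44.39  44.  ]
0.71 [329.0, 191.3] [18.77 18.01 44.  ]
0.68 [332.3, 159.7] [21.67 47.84 44.  ]
```

View pics/w6.png

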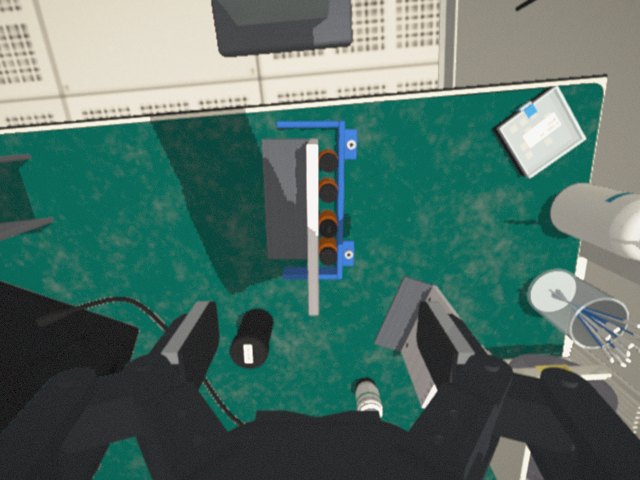

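All four vials stand in the frame, with caps at (329,160), (329,190), (329,229) and (329,255), and the straightedge is free behind them. One check for any gap at the wall.

Run:
```python
from fit import *
p=camera('wrist');m=mask(p)
def c(v):
    d=draw(p,[v[0],v[1],v[2]/100]);return -float((d&m).sum())/float((d|m).sum())
o=minimize(c,[450.5,56.5,149],method='Nelder-Mead',options=dict(initial_simplex=np.array([450.5,56.5,149])+[[0,0,0],[4,0,0],[0,4,0],[0,0,3]]))
v=o.x;print(v,o.fun);F=Rn.from_euler('z',v[2]/100).as_matrix();o0=[v[0],v[1],0]
b=(p['pixels'][130:320,295:325].min(2)>130).astype(np.uint8)
for row in(150,180,220,250,280,305):
    x=np.where(b[row-130])[0]+295; print(row,x.min(),x.max(),(F.T@(onz(p,(x.mean(),row),130)-o0)).round(1))
for row in(160,190,229,255):
    d=p['pixels'][row,319:345].astype(int);k=np.where(d.max(1)<60)[0]+319
    print('cap',row,k.min(),k.max(),(F.T@(onz(p,(k.max()+.5,row),46)-o0)).round(1))
```

```text
[450.29263927  55.56477203 149.51038347] -0.6794871794871795
150 306 318 [  5.  63. 130.]
180 306 318 [  4.8  42.5 130. ]
220 307 318 [  4.8  13.5 130. ]
250 308 317 [  4.6  -9.7 130. ]
280 309 318 [  5.1 -34.2 130. ]
305 309 318 [  4.9 -55.8 130. ]
cap 160 321 336 [26.3 48.8 46. ]
cap 190 321 335 [25.6 20.8 46. ]
cap 229 320 336 [ 27.  -17.9  46. ]
cap 255 321 335 [ 26.3 -45.3  46. ]
```

```bash
python3 -c "
from plant import job
print(job.finish_job())"
```

```text
the job is handed in; nothing more can be done
None
```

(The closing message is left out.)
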